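Battery pack from the charger to the power unit

TASK

The battery pack is held down in the charger by a push-push catch: press it by feel until the catch lets go and it springs up, then draw it out. Stand it in the empty bay of the engraver's power unit and press it down, gently but all the way, until that unit's catch holds it when you let go; never ram it against the stop. Do not disturb the other things on the bench.

Things in the scene. Friction and masses are not known exactly. Their poses are not given: they have to be found in the camera images.
- pack: Black battery pack 34 x 52 x 76 mm (x, y, z), 0.18 kg, grey ribs near the top. Origin: centre of its underside, z up; a half turn is as good. Its top 8 mm are bevelled to a flat 18 x 36 mm face: grip the upright sides below; the lowest 5 mm taper 3 mm a side. At the start it is caught in the charger, top 10 mm above the rim (too low to grip); released it stands 36 mm out, loose.
- pack_top (a point): Centre of the pack's flat top face, 76 mm above its origin: the place to press.
- charger: Battery charger, a plain fixed grey block 86 x 100 x 92 mm (x, y, z) with dark vertical slits in its front (-x) face. Origin: centre of its underside, below the middle of its bay.
- charger_mouth (a point): Centre of the charger's bay mouth, level with its top face (92 mm above the bench). The bay is an upright shaft 36.5 x 54.5 mm (x, y of the charger). The pack's x and y axes lie along the charger's.
- charger_seat (a joint): How far the charger's sprung seat (moving floor of the bay, the pack stands on it) is pressed down, m: 0 raised, about 0.026 caught. Spring: 4.5 N upward at 0, 8 N at 0.026. To release, press about 7 mm further and let go; the end stop is 9 to 10 mm below the caught position, reached with 9 to 12 N on the pack. It then rises by itself within a second.
- unit: Power unit of an engraving handpiece: fixed grey box 158 x 100 x 86 mm, longer than the charger, a socket and a toggle on its front (-x) face, a round black dial and a forked wire rest on its rear deck (5 mm lower; they stand 70 to 115 mm behind the bay centre, up to 100 mm above the bench). Origin: bench level under the middle of its bay, 43 mm behind the front face.
- unit_mouth (a point): Centre of the unit's bay mouth, level with the top face round it (86 mm above the bench). The bay is an upright shaft 36.5 x 54.5 mm (x, y of the unit), empty at the start. On the raised seat the pack's origin is 30 mm below this point and the pack stands 46 mm out.
- unit_seat (a joint): How far the unit's sprung seat is pressed down, m: 0 raised. Spring: 4.5 N upward at 0, 10 N at 0.042. The catch depth differs each time: it takes hold somewhere from 0.024 to 0.041, the end stop is about 2 mm deeper (9 to 12 N on the pack reaches it; over 25 N does damage). Let go, a caught seat rises 6 to 9 mm and stays at 0.017 to 0.034, else it returns to 0; a second press releases it.
- needle_file: Needle file with blue handle, 145 mm long, 8 mm thick, in front of the power unit; leave alone.
- cabochon: Flat polished stone, 22 x 30 x 8 mm, in front of the charger; leave alone.
- caliper: Steel caliper, 155 mm long, lying flat on the right; leave alone.
- compound_jar: Screw-lid jar, 55 mm wide, 68 mm tall, on the right; leave alone.
- tape_roll: Roll of tape, 62 mm wide, 19 mm high, on the right; leave alone.
- agate_slab: Sawn stone slab, 67 x 94 x 8 mm, on the left; leave alone.
- rough_stone: Rough stone, 32 x 44 x 23 mm, on the left; leave alone.
Things that resemble listed ones, but are neither listed nor needed, are in the scene too. Leave any pink look-alike of the pack alone.

How it is judged:
On the way, in this order (a step that is already met when the one before it is completed fails the run):
1. the charger's catch is released and the pack has risen on its seat, still in the bay (value of joint charger_seat below 0.004 m and z of pack in the frame of charger_mouth below -0.03 m and horizontal distance between pack and charger_mouth below 0.006 m), for 0.1 s.
2. the pack is lifted clear of the charger (z of pack in the frame of charger_mouth above 0.003 m), for 0.1 s.
At the end, for the whole second after the job is handed in: The pack stands upright in the power unit's bay (within 4 mm of its middle, tilted less than 0.06 rad), its underside at least 42 mm below the mouth, at rest, held down by the catch alone (seat pressed more than 13 mm); the charger is empty, its seat raised (within 4 mm) (value of joint unit_seat above 0.013 m and horizontal distance between pack and unit_mouth below 0.004 m and z of pack in the frame of unit_mouth below -0.042 m and angle between pack's own z axis and vertical below 0.06 rad and linear speed of pack below 0.01 m/s and value of joint charger_seat below 0.004 m); the robot touches nothing.
It fails at once if the pack is pressed against the power unit or its seat with more than 25 N (contact force between pack and unit above 25 N).
It fails at once if the pack is pressed against the charger or its seat with more than 25 N (contact force between pack and charger above 25 N).
It fails at once if one of the other things on the bench is shoved by more than 30 mm (distance of any of caliper, compound_jar, tape_roll, agate_slab, cabochon, needle_file, rough_stone from where it was at the start of the episode above 0.03 m).
It also fails if it takes over 51 s, if anything falls off the work surface, if the arm or the gripper's body presses on something with over 40 N, if the wrist force passes 120 N, or if a joint passes its speed limit or range.

ROBOT

A 6-joint arm with a two-finger parallel gripper is mounted at the origin on a cart in front of the work surface, level with it; the furniture and walls round the work are solid. World frame = base frame: x ahead of the robot, y to its left, z up, the work surface at z = 0. Lengths are in m, angles in rad, forces in N, time in s.
With the tool pointing down it reaches from about 0.4 to 0.825 m from the base axis. Payload 7 kg.
Tool frame: the origin (TCP) lies at the very end of the fingers, on their centre line; the grasp point (between the pads) lies 19 mm behind it; z points along the fingers, y is the line along which they close (so a half turn about z gives the same grasp; the last joint's range is limited). The gripper opens to 88 mm and grips with 3 to 60 N. Pads are 19 mm wide; open, the fingers measure 130 mm over their backs; the gripper's body (78 mm by 193 mm) begins 47 mm behind the grasp point.
Start: joints at [-0.841, 0.359, 0.012, 0, -1.224, -0.288], TCP at [0.289, -0.61, 0.227] pointing down, gripper open.
Joint ranges: [-3.07, 3.07], [-1.43, 2.12], [-1.02, 1.25], [-3.03, 1.67], [-3.05, -0], [-3.03, 3.03]. Speed limits (rad/s): [2.39, 2.39, 3.01, 3.14, 3.14, 3.14].

INTERFACE

Orientations are given as a unit quaternion [x, y, z, w].
In Python, from station import env, eyes gives the robot as it stands.
- The arm moves only by the tool drive_tool, never from a script. Its argument "moves" is a list that holds one entry, the list of rows, each a list of 7 numbers: the shift along the tool's x, y, z in m, then the turn, a rotation vector about the tool's x, y, z in units of 5 degrees (1.0 is 5 degrees), then the closure, from 0 (fully open) to 1 (shut). In form: [[[x, y, z, wx, wy, wz, claw], ...]]. A call has 1 to 8 rows; each row shifts and turns the commanded pose from where the row before left it, along the tool's axes as they then stand; what a row does not reach is not made up. A row lasts 1/10 s, in which the tool goes at most 50 mm and 8.59 degrees, less where a joint would pass 70% of its speed; a pose out of reach is approached as far as the arm can. A call is refused whole if a number of a shift passes 0.05 or a number of a turn 1, either way. A call with a gripper value outside its range is refused whole. The fingers move at their own pace and stop on an object; "squeeze" is the grip in N (left out, the last holds). Time passes only in rows, so rows that do not move let the fingers close. It gives the time, the measured TCP pose, the force, the opening and the grip force at its end, in the units of the state.
- env.observe(): the state, without advancing time (a new reading comes with each control period).
- eyes.grab_frame(name): name is "side" or "top" or "wrist"; returns a dict with "img" (384x512x3 uint8, red, green, blue), "mtx" (3x3 intrinsics, pixels), "R" (3x3) and "t" (3): a world point X has camera coordinates R X + t. Camera axes: x right, y down, z forward; pixel columns grow to the right and rows downward; lengths in m; the calibration is good to about 2 mm. A picture is of the moment at which its call begins. There is no depth.
- env.finish_job(): hands the job in; it is judged then, once.
The state is a dict: "clock": time; "joint_pos": joint angles; "qvel": joint speeds; "joint_efforts": joint torques, N m; "tool_pos": TCP position; "eef_rot": TCP orientation; "wrist_force": force on the tool from outside, world axes, zero at the start; "ft_torque": the same for the moment, N m; "grip_width": opening from 0.0 (shut) to 1.0 (fully open); "finger_force": force on a finger pad.
Only numpy, scipy, OpenCV 4.12 (cv2) and the standard library are available. Lean on these libraries where they do the work, as an engineer would, in place of code of your own. Each camera call takes 0.05 s, during which the arm holds its last target. There are 200 camera calls.

## Working session

There is one attempt and no reset: what is moved stays moved. The work goes in short steps, Python scripts to look and compute and a tool call to move; the robot and the scene stay as the last step left them, time stands still between calls to the robot, and variables do not carry over. Pictures are saved under pics/ and viewed, at most 10 in all, crops included, and the job is handed in when it is done.

Besides the shell and the picture viewer there is one more tool, called after "Emit:" by a JSON object that holds its "fn" and its "kwargs". drive_tool: Moves the arm, as the interface text tells. Its arguments: {"type":"object","properties":{"moves":{"type":"array","items":{"type":"array","items":{"type":"array","items":{"type":"number"}}}},"squeeze":{"type":"number"}},"required":["moves"]}

```bash
mkdir -p pics; ls; python3 - <<'E'
from station import env, eyes
import cv2, numpy as np
for n in ("top","side"):
    f=eyes.grab_frame(n); cv2.imwrite(f"pics/{n}0.png",cv2.resize(f["img"][:,:,::-1],(800,600),interpolation=cv2.INTER_CUBIC)); np.savez(f"pics/{n}0.npz",**f)
    print(n,f["mtx"].round(1).tolist(),f["R"].round(3).tolist(),f["t"].round(3).tolist())
print(env.observe())
E
```

```text
pics
top [[470.9, 0.0, 253.1], [0.0, 470.9, 189.9], [0.0, 0.0, 1.0]] [[0.015, -1.0, -0.001], [-0.993, -0.015, -0.114], [0.114, 0.002, -0.993]] [-0.013, 0.557, 1.529]
side [[354.2, 0.0, 251.1], [0.0, 354.2, 192.1], [0.0, 0.0, 1.0]] [[-0.949, -0.314, 0.027], [-0.16, 0.406, -0.9], [0.272, -0.858, -0.435]] [0.483, 0.173, 1.201]
{'clock': 0.1, 'joint_pos': array([-8.40864079e-01,  3.59297995e-01,  1.11199395e-02, -3.11829001e-04,
       -1.22405638e+00, -2.88143098e-01]), 'qvel': array([ 2.49892488e-04, -9.21672472e-04,  1.31600203e-03,  1.67791616e-03,
        2.51984142e-04, -9.53687903e-05]), 'joint_efforts': array([-1.21684901e-03, -5.84163415e+01,  2.93753475e+01,  7.01552600e+00,
        1.01990064e-02, -6.95363315e-05]), 'tool_pos': array([ 0.2884154 , -0.60979342,  0.22571364]), 'eef_rot': array([-2.19050689e-01,  9.75713204e-01,  6.99332273e-04, -2.22412172e-04]), 'wrist_force': array([-0.36074636, -0.71988774, -0.89871644]), 'ft_torque': array([0.01482253, 0.02109567, 0.05138389]), 'finger_force': 0.0, 'grip_width': 1.0018575940666956}
```

View pics/top0.png

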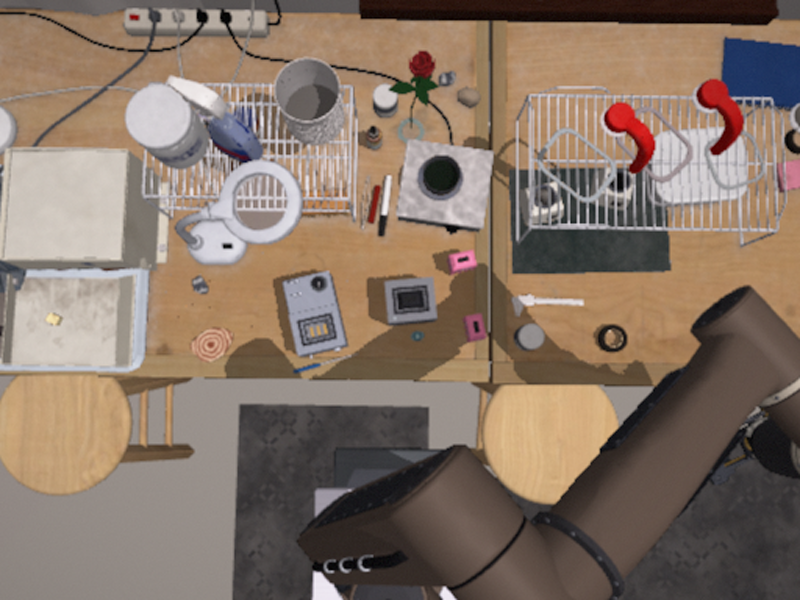

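View pics/side0.png

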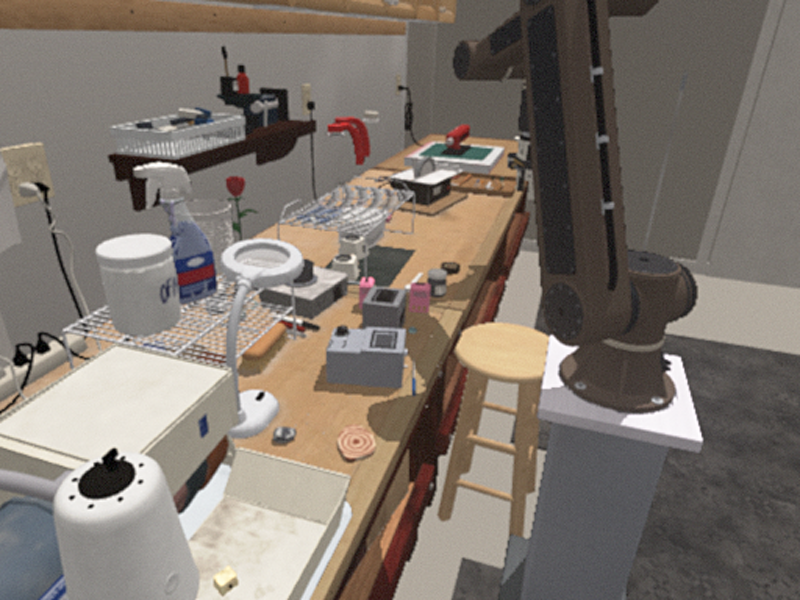

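The top view shows the charger at about (411,301) and the unit at about (315,315), turned slightly, with its bay near (320,330). The side view shows both blocks unobstructed.

```bash
cat > h.py <<'E'
import numpy as np, cv2
def cast(f,uv,z):
    uv=np.atleast_2d(np.array(uv,float)); R,t,K=f["R"],f["t"],f["mtx"]
    d=np.c_[uv,np.ones(len(uv))]@np.linalg.inv(K).T@R; c=-R.T@t
    return c+d*((z-c[2])/d[:,2])[:,None]
def tri(f1,p1,f2,p2):
    P=[f["mtx"]@np.c_[f["R"],f["t"]] for f in (f1,f2)]
    X=cv2.triangulatePoints(P[0],P[1],np.array(p1,float).reshape(2,1),np.array(p2,float).reshape(2,1)); return (X[:3]/X[3]).ravel()
def proj(f,X):
    x=(np.atleast_2d(X)@f["R"].T+f["t"])@f["mtx"].T; return x[:,:2]/x[:,2:]
E
python3 - <<'E'
from h import *
f=np.load("pics/top0.npz"); s=.64
for n,p,z in [("chg",(411,300),.1),("unit bay",(320,330),.086),("jar pink",(461,262),.07),("pink2",(474,327),.07),("lampring",(262,203),.3),("unit corners",(284,279),.086),("",(326,270),.086),("",(346,345),.086),("",(300,355),.086),("chgcor",(385,281),.092),("",(435,277),.092),("",(437,321),.092),("",(389,325),.092)]:
    print(n,cast(f,np.array(p)*s,z).round(3))
f2=np.load("pics/side0.npz")
print("lamp",tri(f,np.array((262,203))*s,f2,np.array((262,262))*s))
im=f["img"][160:240,170:330]; cv2.imwrite("pics/c1.png",cv2.resize(im[:,:,::-1],(800,400),interpolation=cv2.INTER_CUBIC))
E
```

```text
chg [[ 0.543 -0.036  0.1  ]]
unit bay [[0.48  0.148 0.086]]
jar pink [[ 0.627 -0.14   0.07 ]]
pink2 [[ 0.492 -0.167  0.07 ]]
lampring [[0.69  0.235 0.3  ]]
unit corners [[0.584 0.225 0.086]]
 [[0.604 0.139 0.086]]
 [[0.45  0.095 0.086]]
 [[0.429 0.187 0.086]]
chgcor [[0.582 0.017 0.092]]
 [[ 0.592 -0.085  0.092]]
 [[ 0.502 -0.09   0.092]]
 [[0.492 0.008 0.092]]
lamp [0.70052538 0.24314859 0.25956727]
```

View pics/c1.png

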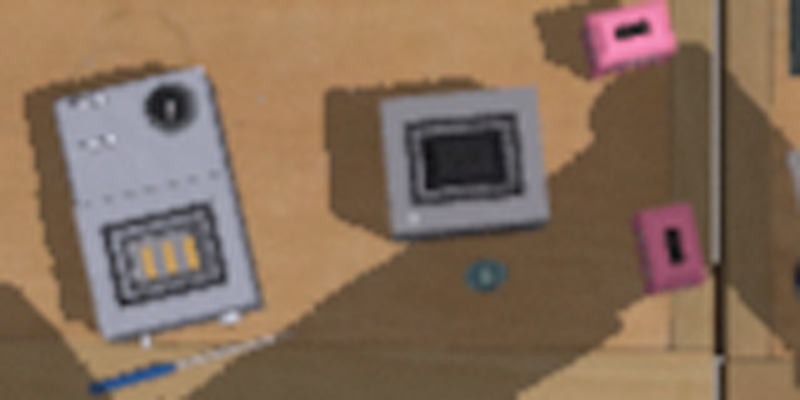

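The crop shows the charger bay centre at about (465,158), the unit bay at about (167,255), and two pink decoys on the right at (632,35) and (672,247). Next I move the wrist camera over them.

Emit:
{"fn": "drive_tool", "kwargs": {"moves": [[[-0.034,0.029,-0.003,0,0,0,0],[-0.034,0.029,-0.003,0,0,0,0],[-0.034,0.029,-0.003,0,0,0,0],[-0.034,0.029,-0.003,0,0,0,0],[-0.034,0.029,-0.003,0,0,0,0],[-0.034,0.029,-0.003,0,0,0,0],[-0.034,0.029,-0.003,0,0,0,0],[-0.034,0.029,-0.003,0,0,0,0]]]}}

```text
clock: 0.9
tool_pos: [0.4355, -0.2823, 0.2506]
eef_rot: [-0.219, 0.976, 0.0, -0.0]
wrist_force: [1.0, 0.1, 0.7]
grip_width: 1.0
finger_force: 0.0
```

Emit:
{"fn": "drive_tool", "kwargs": {"moves": [[[-0.021,0.026,-0.004,0,0,0.49,0],[-0.021,0.026,-0.004,0,0,0.49,0],[-0.021,0.026,-0.004,0,0,0.49,0],[-0.021,0.026,-0.004,0,0,0.49,0],[-0.021,0.026,-0.004,0,0,0.49,0],[-0.021,0.026,-0.004,0,0,0.49,0],[-0.021,0.026,-0.004,0,0,0.49,0],[-0.021,0.026,-0.004,0,0,0.49,0]]]}}

```text
clock: 1.7
tool_pos: [0.5359, -0.0363, 0.2827]
eef_rot: [-0.049, 0.999, 0.0, -0.0]
wrist_force: [0.5, 0.3, 0.1]
grip_width: 0.996
finger_force: 0.0
```

```bash
python3 - <<'E'
from station import env, eyes
from h import *
f=eyes.grab_frame("wrist"); np.savez("pics/w1.npz",**f)
cv2.imwrite("pics/w1.png",cv2.resize(f["img"][:,:,::-1],(800,600)))
print(env.observe()["tool_pos"], -f["R"].T@f["t"], f["R"].round(3).tolist())
E
```

```text
[ 0.53863754 -0.03347315  0.28283504] [ 0.4651413  -0.0434236   0.43978823] [[-0.098, 0.995, 0.001], [0.959, 0.094, 0.267], [0.266, 0.027, -0.964]]
```

View pics/w1.png

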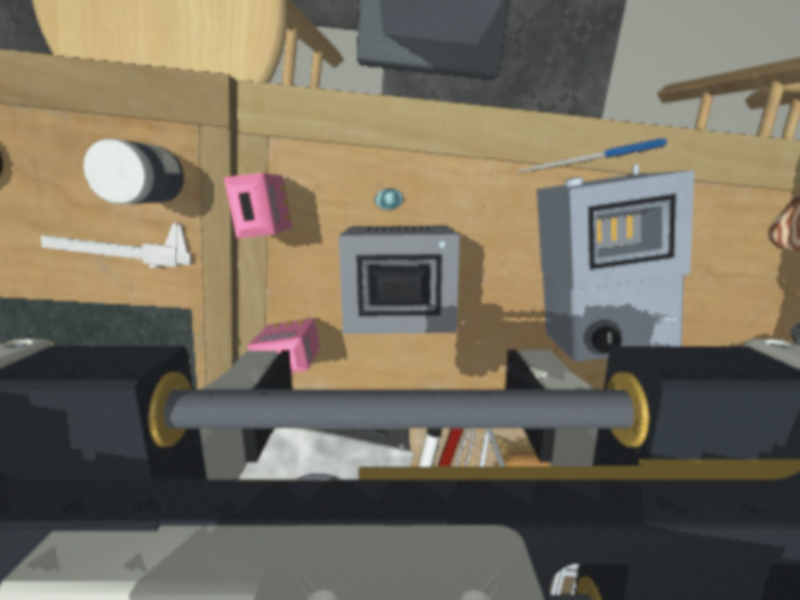

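The wrist view shows the charger, with its frame spanning about (357-442, 255-315), and the unit bay frame at about (588-675, 195-268), both fully visible. I'll measure the frame outlines on their known planes.

```bash
cat > meas.py <<'E'
from h import *
def frame(f,roi,z,thr=70):
    x0,y0,x1,y1=roi; g=cv2.cvtColor(f["img"],cv2.COLOR_RGB2GRAY)[y0:y1,x0:x1]
    m=(g<thr).astype(np.uint8); cs,_=cv2.findContours(m,cv2.RETR_EXTERNAL,cv2.CHAIN_APPROX_NONE)
    cs=[c for c in cs if cv2.contourArea(cv2.convexHull(c))>200]
    out=[]
    for c in cs:
        p=cast(f,c.reshape(-1,2)+[x0,y0],z)[:,:2]
        (cx,cy),(w,h),a=cv2.minAreaRect((p*1000).astype(np.float32)); out.append((round(cx,1),round(cy,1),round(w,1),round(h,1),round(a,1)))
    return out
E
python3 - <<'E'
from meas import *
f=np.load("pics/w1.npz")
g=cv2.cvtColor(f["img"],cv2.COLOR_RGB2GRAY)
print(g[182,216:296:2]); print(g[155:210:2,252])
for t in (60,80,95): print(t,frame(f,(222,155,290,206),.092,t),frame(f,(374,120,436,176),.086,t))
E
```

```text
[157 150 146 145 146 145 108  51  99 108  58  41  42  55  58  51  51  49
  50  53  51  53  50  53  52  53  53  36  30  52 124 106  49 102 144 144
 143 144 132  97]
[147 148 148 139  79  60 107  88  43  45  52  57  58  51  50  51  50  52
  49  45  70 120  74  74 140 145 144 143]
60 [(544.5, -34.4, 50.5, 69.4, 5.6)] [(480.8, 154.7, 50.4, 68.5, 14.0)]
80 [(544.5, -34.1, 53.2, 71.4, 5.6)] [(480.7, 154.5, 51.5, 69.8, 14.0)]
95 [(546.2, -29.3, 57.5, 81.8, 5.6)] [(480.6, 154.6, 52.4, 70.8, 14.0)]
```

```bash
python3 - <<'E'
from meas import *
f=np.load("pics/top0.npz")
for t in (60,75,90): print(t,frame(f,(249,181,277,203),.092,t),frame(f,(188,199,218,223),.086,t))
from station import env
print(env.observe())
E
```

```text
60 [] []
75 [(545.3, -33.9, 51.9, 70.2, 5.3)] []
90 [(545.5, -34.0, 52.8, 71.1, 6.1)] [(482.1, 155.9, 52.0, 70.7, 14.9)]
{'clock': 1.75, 'joint_pos': array([ 3.01223416e-01,  1.01400366e-01, -1.97284861e-01, -7.28127578e-05,
       -1.27082484e+00, -1.77524358e+00]), 'qvel': array([-0.04435744, -0.01358097, -0.0432111 ,  0.00076047,  0.01399463,
        0.15823516]), 'joint_efforts': array([ -0.52825117, -43.49190116,  25.4496789 ,   6.46761864,
        -1.0780653 ,   0.73182402]), 'tool_pos': array([ 0.53863754, -0.03347315,  0.28283504]), 'eef_rot': array([-4.83584668e-02,  9.98829837e-01,  1.94560047e-04,  6.13978634e-04]), 'wrist_force': array([3.42364368, 2.39150108, 1.22915025]), 'ft_torque': array([ 0.3587104 , -0.7385573 ,  0.02583421]), 'finger_force': 0.0, 'grip_width': 0.9995095533776893}
```

Emit:
{"fn": "drive_tool", "kwargs": {"moves": [[[-0.006,-0.001,0.03,0,0,0,1],[0,0,0.03,0,0,0,1],[0,0,0.03,0,0,0,1],[0,0,0.03,0,0,0,1],[0,0,0.03,0,0,0,1],[0,0,0,0,0,0,1],[0,0,0,0,0,0,1],[0,0,0,0,0,0,1]]], "squeeze": 10}}

```text
clock: 2.55
tool_pos: [0.5429, -0.038, 0.1342]
eef_rot: [-0.05, 0.999, 0.0, 0.001]
wrist_force: [1.8, 0.3, 0.2]
grip_width: 0.331
finger_force: 0.0
```

Emit:
{"fn": "drive_tool", "kwargs": {"moves": [[[-0.002,0.004,0.01,0,0,0,1],[0,0,0.01,0,0,0,1],[0,0,0,0,0,0,1],[0,0,0,0,0,0,1],[0,0,0,0,0,0,1]]]}}

```text
clock: 3.05
tool_pos: [0.5436, -0.034, 0.1127]
eef_rot: [-0.05, 0.999, -0.0, 0.0]
wrist_force: [-0.4, 0.8, 0.3]
grip_width: 0.003
finger_force: 0.0
```

```bash
python3 - <<'E'
from station import env, eyes
from h import *
f=eyes.grab_frame("wrist")
cv2.imwrite("pics/w2.png",f["img"][100:330,100:420,::-1])
print(env.observe()["tool_pos"],env.observe()["wrist_force"], proj(f,[[.545,-.034,.102]]))
E
```

```text
[ 0.54359888 -0.03398145  0.11278966] [ 0.41265449  0.17658434 -0.04485123] [[254.45236137 231.84464811]]
```

View pics/w2.png

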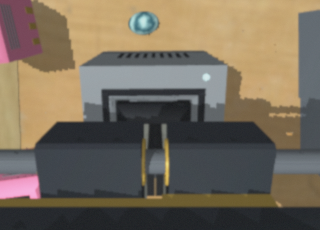

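The gripper is shut and centred over the pack (seam at about (155,165) in the crop). Now I press by feel.

Emit:
{"fn": "drive_tool", "kwargs": {"moves": [[[-0.001,0,0.003,0,0,0,1],[0,0,0.003,0,0,0,1],[0,0,0.003,0,0,0,1],[0,0,0.001,0,0,0,1],[0,0,0.001,0,0,0,1],[0,0,0.001,0,0,0,1],[0,0,0,0,0,0,1]]]}}

```text
clock: 3.8
tool_pos: [0.5446, -0.0339, 0.101]
eef_rot: [-0.05, 0.999, -0.0, 0.0]
wrist_force: [-2.1, 0.0, 5.3]
grip_width: 0.007
finger_force: 2.6
```

Emit:
{"fn": "drive_tool", "kwargs": {"moves": [[[0,0,0.001,0,0,0,1],[0,0,0.001,0,0,0,1],[0,0,0.001,0,0,0,1],[0,0,0.001,0,0,0,1],[0,0,0.001,0,0,0,1],[0,0,0,0,0,0,1]]]}}

```text
clock: 4.4
tool_pos: [0.5447, -0.0339, 0.0962]
eef_rot: [-0.05, 0.999, -0.0, 0.0]
wrist_force: [-0.6, -0.7, 5.7]
grip_width: 0.011
finger_force: 2.9
```

Emit:
{"fn": "drive_tool", "kwargs": {"moves": [[[0,0,0.001,0,0,0,1],[0,0,0.001,0,0,0,1],[0,0,0,0,0,0,1]]]}}

```text
clock: 4.7
tool_pos: [0.5447, -0.0339, 0.0942]
eef_rot: [-0.05, 0.999, -0.0, 0.0]
wrist_force: [-2.4, 0.2, 5.5]
grip_width: 0.006
finger_force: 3.1
```

Emit:
{"fn": "drive_tool", "kwargs": {"moves": [[[0,0,0.0005,0,0,0,1],[0,0,0,0,0,0,1],[0,0,-0.004,0,0,0,1],[0,0,-0.006,0,0,0,1]]]}}

```text
clock: 5.1
tool_pos: [0.5442, -0.0339, 0.1031]
eef_rot: [-0.05, 0.999, -0.0, -0.0]
wrist_force: [-0.2, 0.5, 0.3]
grip_width: 0.011
finger_force: 0.0
```

Emit:
{"fn": "drive_tool", "kwargs": {"moves": [[[0,0,-0.02,0,0,0,1],[0,0,-0.03,0,0,0,0.5],[0,0,-0.03,0,0,0,0],[0,0,0,0,0,0,0],[0,0,0,0,0,0,0],[0,0,0,0,0,0,0],[0,0,0,0,0,0,0]]]}}

```text
clock: 5.8
tool_pos: [0.5438, -0.034, 0.1821]
eef_rot: [-0.05, 0.999, -0.0, -0.001]
wrist_force: [-0.5, -0.3, -0.7]
grip_width: 0.489
finger_force: 0.0
```

```bash
python3 - <<'E'
from station import env, eyes
from h import *
f=eyes.grab_frame("wrist"); s=eyes.grab_frame("side"); np.savez("pics/w3.npz",**f)
a=f["img"][60:330,100:420,::-1]; b=cv2.resize(s["img"][170:260,190:300,::-1],(330,270))
cv2.imwrite("pics/w3.png",np.hstack([a,b]))
print(env.observe()["tool_pos"], proj(f,[[.545,-.034,.128]])-[100,60])
E
```

```text
[ 0.54399384 -0.03396331  0.18218249] [[154.50573784 150.84880376]]
```

View pics/w3.png

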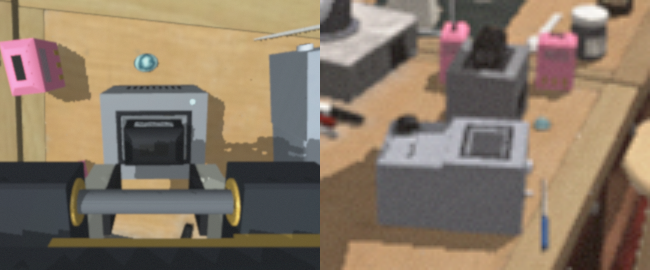

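The pack has sprung up: the wrist view shows its top standing well above the rim at (155,140). Now I open fully, descend and grip.

Emit:
{"fn": "drive_tool", "kwargs": {"moves": [[[-0.001,0,0.005,0,0,0,0],[0,0,0,0,0,0,0],[0,0,0,0,0,0,0],[0,0,0.025,0,0,0,0],[0,0,0.025,0,0,0,0],[0,0,0.02,0,0,0,0],[0,0,0.01,0,0,0,0],[0,0,0,0,0,0,0]]]}}

```text
clock: 6.7
tool_pos: [0.5447, -0.034, 0.0969]
eef_rot: [-0.05, 0.999, -0.0, -0.001]
wrist_force: [-0.1, -0.4, -0.3]
grip_width: 0.997
finger_force: 0.0
```

Emit:
{"fn": "drive_tool", "kwargs": {"moves": [[[0,0,0,0,0,0,0.3],[0,0,0,0,0,0,0.5],[0,0,0,0,0,0,0.6],[0,0,0,0,0,0,0.6],[0,0,0,0,0,0,0.6],[0,0,0,0,0,0,0.6]]], "squeeze": 15}}

```text
clock: 7.3
tool_pos: [0.5456, -0.0338, 0.0985]
eef_rot: [-0.05, 0.999, -0.0, 0.0]
wrist_force: [-0.4, -0.4, 2.7]
grip_width: 0.59
finger_force: 15.0
```

Emit:
{"fn": "drive_tool", "kwargs": {"moves": [[[0,0,0,0,0,0,0.65],[0,0,-0.005,0,0,0,0.65],[0,0,-0.01,0,0,0,0.65],[0,0,-0.015,0,0,0,0.65],[0,0,-0.02,0,0,0,0.65],[0,0,-0.02,0,0,0,0.65],[0,0,0,0,0,0,0.65],[0,0,0,0,0,0,0.65]]], "squeeze": 25}}

```text
clock: 8.1
tool_pos: [0.5454, -0.0336, 0.1684]
eef_rot: [-0.05, 0.999, 0.0, 0.0]
wrist_force: [0.1, -0.7, -2.5]
grip_width: 0.594
finger_force: 25.0
```

Emit:
{"fn": "drive_tool", "kwargs": {"moves": [[[0.004,0.025,0,0,0,-0.22,0.65],[0.004,0.025,0,0,0,-0.22,0.65],[0.004,0.025,0,0,0,-0.22,0.65],[0.004,0.025,0,0,0,-0.22,0.65],[0.004,0.025,0,0,0,-0.22,0.65],[0.004,0.025,0,0,0,-0.22,0.65],[0.004,0.025,0,0,0,-0.22,0.65],[0.002,0.022,0,0,0,-0.18,0.65]]]}}

```text
clock: 8.9
tool_pos: [0.482, 0.1561, 0.167]
eef_rot: [-0.125, 0.992, -0.0, -0.001]
wrist_force: [-0.2, -0.1, -1.8]
grip_width: 0.592
finger_force: 25.0
```

Emit:
{"fn": "drive_tool", "kwargs": {"moves": [[[0,0,0,0,0,0,0.65],[0,0,0,0,0,0,0.65],[0,0,0,0,0,0,0.65]]]}}

```text
clock: 9.2
tool_pos: [0.483, 0.1549, 0.1674]
eef_rot: [-0.124, 0.992, -0.0, -0.001]
wrist_force: [-0.3, -0.2, -1.8]
grip_width: 0.587
finger_force: 25.0
```

```bash
python3 - <<'E'
from meas import *
from station import env, eyes
o=env.observe(); q=o["eef_rot"]; p=o["tool_pos"]; print(p,q)
a=np.arctan2(2*q[1]**2-1,2*q[0]*q[1]); print("yaw",np.degrees(a)-90)
x=np.array([np.sin(a),-np.cos(a)])*-1; y=np.array([np.cos(a),np.sin(a)])
d=np.array([.4813,.1552])-p[:2]; print("dx,dy",d@x,d@y)
f=eyes.grab_frame("wrist"); np.savez("pics/w4.npz",**f)
for t in (60,80,95): print(frame(f,(0,0,512,384),.086,t)[:0])
i=f["img"][60:330,80:440,::-1]; cv2.imwrite("pics/w4.png",cv2.resize(i,None,fx=2,fy=2)); print(proj(f,[[.4813,.1552,.086]])-[80,60])
E
```

```text
[0.48304015 0.15488599 0.16744946] [-1.24377498e-01  9.92234756e-01 -2.98328729e-04 -5.81093668e-04]
yaw 14.289626162202623
dx,dy 0.001608801405127054 0.0007338062984072359
[]
[]
[]
[[175.61872694 138.39011923]]
```

View pics/w4.png

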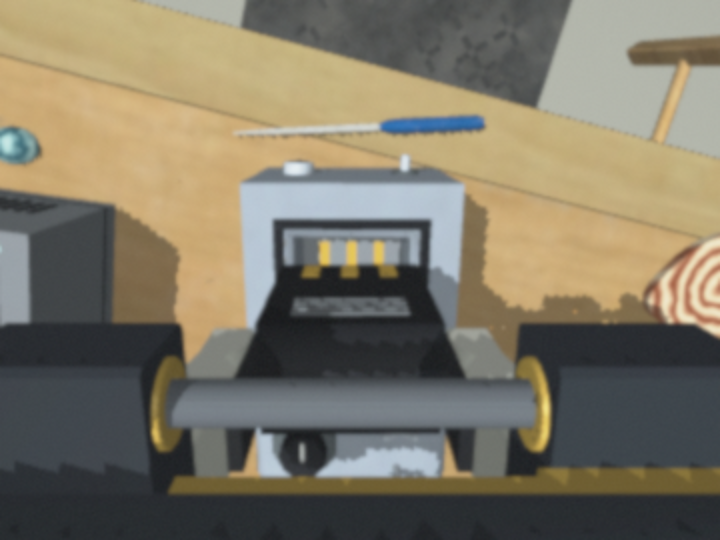

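The pack is held square over the unit bay; the visible part of the bay frame is centred on it (about column 352). Lowering it in.

Emit:
{"fn": "drive_tool", "kwargs": {"moves": [[[0.0015,0.0007,0.01,0,0,0,0.65],[0,0,0.01,0,0,0,0.65],[0,0,0.01,0,0,0,0.65],[0,0,0,0,0,0,0.65],[0,0,0.003,0,0,0,0.65],[0,0,0.003,0,0,0,0.65],[0,0,0.003,0,0,0,0.65]]]}}

```text
clock: 9.95
tool_pos: [0.4819, 0.1559, 0.1291]
eef_rot: [-0.125, 0.992, 0.0, 0.0]
wrist_force: [0.5, 0.5, -2.6]
grip_width: 0.589
finger_force: 25.0
```

Emit:
{"fn": "drive_tool", "kwargs": {"moves": [[[0,0,0.003,0,0,0,0.65],[0,0,0.003,0,0,0,0.65],[0,0,0.003,0,0,0,0.65],[0,0,0,0,0,0,0.65]]]}}

```text
clock: 10.35
tool_pos: [0.4815, 0.1556, 0.1196]
eef_rot: [-0.125, 0.992, -0.0, -0.0]
wrist_force: [-0.4, -0.2, -1.1]
grip_width: 0.593
finger_force: 25.0
```

Emit:
{"fn": "drive_tool", "kwargs": {"moves": [[[0,0,0.004,0,0,0,0.65],[0,0,0.004,0,0,0,0.65],[0,0,0.003,0,0,0,0.65],[0,0,0.003,0,0,0,0.65],[0,0,0,0,0,0,0.65]]]}}

```text
clock: 10.85
tool_pos: [0.4815, 0.1556, 0.1056]
eef_rot: [-0.125, 0.992, -0.0, -0.0]
wrist_force: [0.1, -0.0, -1.9]
grip_width: 0.591
finger_force: 25.0
```

Emit:
{"fn": "drive_tool", "kwargs": {"moves": [[[0,0,0.002,0,0,0,0.65],[0,0,0.001,0,0,0,0.65],[0,0,0,0,0,0,0.4],[0,0,0,0,0,0,0],[0,0,0,0,0,0,0],[0,0,0,0,0,0,0],[0,0,0,0,0,0,0]]]}}

```text
clock: 11.55
tool_pos: [0.4818, 0.1559, 0.1032]
eef_rot: [-0.125, 0.992, 0.0, 0.0]
wrist_force: [0.3, 0.0, -0.5]
grip_width: 0.903
finger_force: 0.0
```

Up, shut the gripper, and press from above (pack top should be at z ≈ 0.132).

Emit:
{"fn": "drive_tool", "kwargs": {"moves": [[[0,0,-0.02,0,0,0,0],[0,0,-0.03,0,0,0,0],[0,0,-0.015,0,0,0,1],[0,0,0,0,0,0,1],[0,0,0,0,0,0,1],[0,0,0,0,0,0,1],[0,0,0,0,0,0,1],[0,0,0,0,0,0,1]]], "squeeze": 10}}

```text
clock: 12.35
tool_pos: [0.4814, 0.1556, 0.1674]
eef_rot: [-0.125, 0.992, -0.0, -0.001]
wrist_force: [-0.7, 0.4, 0.1]
grip_width: 0.518
finger_force: 0.0
```

Emit:
{"fn": "drive_tool", "kwargs": {"moves": [[[0,0,0,0,0,0,1],[0,0,0,0,0,0,1],[0,0,0,0,0,0,1],[0,0,0,0,0,0,1]]]}}

```text
clock: 12.75
tool_pos: [0.4817, 0.1558, 0.1681]
eef_rot: [-0.125, 0.992, 0.0, 0.0]
wrist_force: [0.6, -0.1, 0.0]
grip_width: 0.152
finger_force: 0.0
```

```bash
python3 - <<'E'
from station import env, eyes
from h import *
f=eyes.grab_frame("wrist"); s=eyes.grab_frame("side")
a=f["img"][60:330,100:420,::-1]; b=cv2.resize(s["img"][170:260,190:300,::-1],(330,270))
cv2.imwrite("pics/w5.png",np.hstack([a,b])); print(env.observe()["tool_pos"],proj(f,[[.4813,.1552,.132]])-[100,60])
E
```

```text
[0.4817114  0.15581843 0.1680963 ] [[154.23460475 156.22762639]]
```

View pics/w5.png

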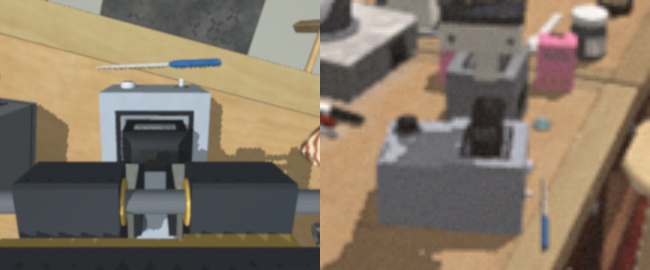

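The pack stands upright in the unit's bay (side view at (488,125), wrist view at (155,145)). Next I descend to first contact.

Emit:
{"fn": "drive_tool", "kwargs": {"moves": [[[0,0,0.01,0,0,0,1],[0,0,0.01,0,0,0,1],[0,0,0.01,0,0,0,1],[0,0,0.002,0,0,0,1],[0,0,0.002,0,0,0,1],[0,0,0.002,0,0,0,1],[0,0,0.002,0,0,0,1],[0,0,0,0,0,0,1]]]}}

```text
clock: 13.65
tool_pos: [0.4819, 0.1558, 0.1302]
eef_rot: [-0.125, 0.992, 0.0, 0.0]
wrist_force: [-0.4, -0.2, 2.2]
grip_width: 0.006
finger_force: 0.9
```

Emit:
{"fn": "drive_tool", "kwargs": {"moves": [[[0,0,0.003,0,0,0,1],[0,0,0.003,0,0,0,1],[0,0,0.003,0,0,0,1],[0,0,0.003,0,0,0,1],[0,0,0.003,0,0,0,1],[0,0,0.003,0,0,0,1],[0,0,0.002,0,0,0,1],[0,0,0,0,0,0,1]]]}}

```text
clock: 14.45
tool_pos: [0.4819, 0.1559, 0.1101]
eef_rot: [-0.125, 0.992, 0.0, 0.0]
wrist_force: [-1.0, -0.4, 4.4]
grip_width: 0.003
finger_force: 2.2
```

Emit:
{"fn": "drive_tool", "kwargs": {"moves": [[[0,0,0.001,0,0,0,1],[0,0,0.001,0,0,0,1],[0,0,0,0,0,0,1]]]}}

```text
clock: 14.75
tool_pos: [0.4819, 0.1559, 0.1083]
eef_rot: [-0.125, 0.992, 0.0, 0.0]
wrist_force: [-0.1, 0.2, 4.7]
grip_width: 0.007
finger_force: 2.4
```

Emit:
{"fn": "drive_tool", "kwargs": {"moves": [[[0,0,0.001,0,0,0,1],[0,0,0.001,0,0,0,1],[0,0,0,0,0,0,1]]]}}

```text
clock: 15.05
tool_pos: [0.4819, 0.1559, 0.1063]
eef_rot: [-0.125, 0.992, 0.0, 0.0]
wrist_force: [-1.0, -0.2, 5.3]
grip_width: 0.003
finger_force: 2.5
```

Emit:
{"fn": "drive_tool", "kwargs": {"moves": [[[0,0,0.001,0,0,0,1],[0,0,0.001,0,0,0,1],[0,0,0,0,0,0,1]]]}}

```text
clock: 15.35
tool_pos: [0.4819, 0.1559, 0.1043]
eef_rot: [-0.125, 0.992, 0.0, 0.0]
wrist_force: [0.2, -0.3, 5.6]
grip_width: 0.003
finger_force: 2.7
```

Emit:
{"fn": "drive_tool", "kwargs": {"moves": [[[0,0,0.001,0,0,0,1],[0,0,0.001,0,0,0,1],[0,0,0,0,0,0,1]]]}}

```text
clock: 15.65
tool_pos: [0.482, 0.1559, 0.1023]
eef_rot: [-0.125, 0.992, 0.0, 0.0]
wrist_force: [0.0, -1.2, 5.2]
grip_width: 0.008
finger_force: 2.8
```

Emit:
{"fn": "drive_tool", "kwargs": {"moves": [[[0,0,0.001,0,0,0,1],[0,0,0.001,0,0,0,1],[0,0,0,0,0,0,1]]]}}

```text
clock: 15.95
tool_pos: [0.482, 0.1559, 0.1004]
eef_rot: [-0.125, 0.992, 0.0, 0.0]
wrist_force: [-1.2, -0.2, 5.1]
grip_width: 0.005
finger_force: 2.9
```

Emit:
{"fn": "drive_tool", "kwargs": {"moves": [[[0,0,0.001,0,0,0,1],[0,0,0,0,0,0,1]]]}}

```text
clock: 16.15
tool_pos: [0.482, 0.1559, 0.0994]
eef_rot: [-0.125, 0.992, 0.0, 0.0]
wrist_force: [-0.9, -0.5, 6.0]
grip_width: 0.006
finger_force: 3.0
```

Emit:
{"fn": "drive_tool", "kwargs": {"moves": [[[0,0,0.001,0,0,0,1],[0,0,0,0,0,0,1]]]}}

```text
clock: 16.35
tool_pos: [0.482, 0.1559, 0.0984]
eef_rot: [-0.125, 0.992, 0.0, 0.0]
wrist_force: [-0.9, -1.1, 6.3]
grip_width: 0.007
finger_force: 3.1
```

Emit:
{"fn": "drive_tool", "kwargs": {"moves": [[[0,0,0.001,0,0,0,1],[0,0,0,0,0,0,1]]]}}

```text
clock: 16.55
tool_pos: [0.482, 0.1559, 0.0974]
eef_rot: [-0.125, 0.992, 0.0, 0.0]
wrist_force: [-1.2, -0.6, 6.5]
grip_width: 0.004
finger_force: 3.1
```

Emit:
{"fn": "drive_tool", "kwargs": {"moves": [[[0,0,0.001,0,0,0,1],[0,0,0,0,0,0,1]]]}}

```text
clock: 16.75
tool_pos: [0.482, 0.1559, 0.0964]
eef_rot: [-0.125, 0.992, 0.0, 0.0]
wrist_force: [-2.0, 0.6, 7.3]
grip_width: 0.004
finger_force: 3.2
```

Emit:
{"fn": "drive_tool", "kwargs": {"moves": [[[0,0,0.001,0,0,0,1],[0,0,0,0,0,0,1]]]}}

```text
clock: 16.95
tool_pos: [0.482, 0.1559, 0.0954]
eef_rot: [-0.125, 0.992, 0.0, 0.0]
wrist_force: [-0.8, -0.5, 7.0]
grip_width: 0.005
finger_force: 3.3
```

Emit:
{"fn": "drive_tool", "kwargs": {"moves": [[[0,0,0.001,0,0,0,1],[0,0,0,0,0,0,1]]]}}

```text
clock: 17.15
tool_pos: [0.482, 0.1559, 0.0944]
eef_rot: [-0.125, 0.992, 0.0, 0.0]
wrist_force: [-1.0, -0.6, 6.2]
grip_width: 0.006
finger_force: 3.3
```

Emit:
{"fn": "drive_tool", "kwargs": {"moves": [[[0,0,0.0007,0,0,0,1],[0,0,0,0,0,0,1]]]}}

```text
clock: 17.35
tool_pos: [0.482, 0.1559, 0.0938]
eef_rot: [-0.125, 0.992, 0.0, 0.0]
wrist_force: [-1.2, -0.5, 7.2]
grip_width: 0.011
finger_force: 3.4
```

Emit:
{"fn": "drive_tool", "kwargs": {"moves": [[[0,0,0.0007,0,0,0,1],[0,0,0,0,0,0,1]]]}}

```text
clock: 17.55
tool_pos: [0.4822, 0.156, 0.0933]
eef_rot: [-0.125, 0.992, 0.0, 0.001]
wrist_force: [-1.0, -1.2, 8.0]
grip_width: 0.004
finger_force: 4.2
```

Emit:
{"fn": "drive_tool", "kwargs": {"moves": [[[0,0,0.0007,0,0,0,1],[0,0,0,0,0,0,1]]]}}

```text
clock: 17.75
tool_pos: [0.4824, 0.156, 0.0929]
eef_rot: [-0.125, 0.992, 0.0, 0.001]
wrist_force: [-2.0, -0.5, 11.0]
grip_width: 0.004
finger_force: 5.5
```

Emit:
{"fn": "drive_tool", "kwargs": {"moves": [[[0,0,0.0007,0,0,0,1],[0,0,0,0,0,0,1]]]}}

```text
clock: 17.95
tool_pos: [0.4826, 0.1562, 0.0926]
eef_rot: [-0.125, 0.992, 0.0, 0.001]
wrist_force: [-1.9, -0.9, 14.6]
grip_width: 0.009
finger_force: 6.9
```

The end stop is felt softly, so I let go and feel where the pack stops rising.

Emit:
{"fn": "drive_tool", "kwargs": {"moves": [[[0,0,-0.003,0,0,0,1],[0,0,-0.003,0,0,0,1],[0,0,-0.003,0,0,0,1],[0,0,-0.003,0,0,0,1],[0,0,-0.003,0,0,0,1],[0,0,-0.003,0,0,0,1],[0,0,0,0,0,0,1]]]}}

```text
clock: 18.65
tool_pos: [0.4818, 0.1559, 0.1095]
eef_rot: [-0.125, 0.992, 0.0, 0.0]
wrist_force: [-0.8, -0.1, 0.6]
grip_width: 0.007
finger_force: 0.0
```

Emit:
{"fn": "drive_tool", "kwargs": {"moves": [[[0,0,-0.03,0,0,0,1],[0,0,-0.04,0,0,0,1],[0,0,-0.04,0,0,0,1],[0,0,0,0,0,0,1],[0,0,0,0,0,0,1]]]}}

```text
clock: 19.15
tool_pos: [0.4818, 0.1561, 0.22]
eef_rot: [-0.125, 0.992, 0.001, 0.001]
wrist_force: [0.3, -0.1, -0.1]
grip_width: 0.005
finger_force: 0.0
```

```bash
python3 - <<'E'
from station import env, eyes
from h import *
f=eyes.grab_frame("wrist"); s=eyes.grab_frame("side")
a=f["img"][60:330,100:420,::-1]; b=cv2.resize(s["img"][170:260,190:300,::-1],(330,270))
cv2.imwrite("pics/w6.png",np.hstack([a,b])); print(env.observe()["tool_pos"],[(z,(proj(f,[[.4813,.1552,z]])-[100,60]).round()) for z in (.086,.101,.132)])
E
```

```text
[0.48101583 0.1554528  0.21824418] [(0.086, array([[154., 126.]])), (0.101, array([[154., 129.]])), (0.132, array([[154., 137.]]))]
```

View pics/w6.png

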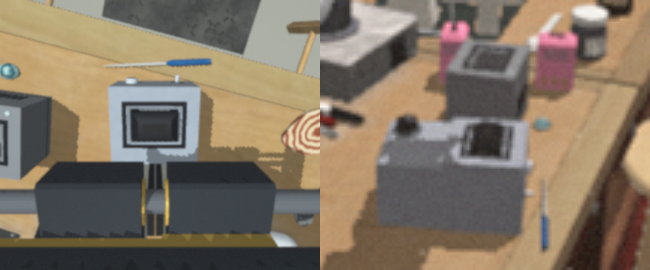

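The pack is caught low in the unit's bay (wrist view at (154,127), side view at (488,140)), the charger is empty, and the tool is clear. Handing in.

```bash
python3 -c "
from station import env
print(env.finish_job())"
```

```text
the job is handed in; nothing more can be done
None
```

The pack was released from the charger, moved to the power unit's bay and pressed to a soft stop (about 15 N at the wrist); in the last pictures it sits held down by the catch and the charger is empty, so I handed the job in at about 19 s (no verdict came back).

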